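# Clamp a specimen stub in the three-jaw trimming holder

### The arm

A 6-joint arm with a two-finger parallel gripper is mounted at the origin on a cart in front of the work surface, level with it; the furniture and walls round the work are solid. World frame = base frame: x ahead of the robot, y to its left, z up, the work surface at z = 0. Lengths are in mm, angles in degrees, forces in N, time in s.
With the tool pointing down it reaches from about 350 to 850 mm from the base axis. Payload 8.1 kg.
Tool frame: the origin (TCP) lies between the finger pads; the fingertips stand 25 mm ahead of it and the grasp point (between the pads) lies 6 mm ahead of it (r.tcp_to_tips is the distance from the TCP to the fingertips, in mm); z points along the fingers, y is the line along which they close (so a half turn about z gives the same grasp; the last joint's range is limited). The gripper opens to 85 mm and grips with 20 to 120 N. Pads are 22 mm wide; open, the fingers measure 114 mm over their backs; the gripper's body (76 mm by 85 mm) begins 54 mm behind the grasp point. The pads swing forward as they close: fully open they stand 13 mm farther back than shut.
Start: joints at [66.383, 7.471, 85.268, -0, 87.261, -4.893], TCP at [192.587, 568.257, 256.292] pointing down, gripper open.
Joint ranges: [-169.43, 169.43], [-51.17, 129.36], [1.28, 143.12], [-76.62, 256.62], [0, 156.53], [-152.29, 152.29]. Speed limits (degrees/s): [136.94, 136.94, 159.86, 180, 180, 180].

### API

Orientations are given as [roll, pitch, yaw] about the fixed x, y, z axes, in that order (R = Rz(yaw) Ry(pitch) Rx(roll)).
In Python, from bench import r gives the robot as it stands.
- The arm moves only by the tool apply_moves, never from a script. Its arguments are lists of equal length, an entry for each row: "angular": the turn, a rotation vector about the world's x, y, z in units of 8 degrees (1.0 is 8 degrees), a list of three; "travel": the shift along the world's x, y, z in units of 40 mm (1.0 is 40 mm), a list of three; "jaw": the opening, from 0 (shut) to 1 (fully open). A call has 1 to 20 rows; each row shifts and turns the commanded pose from where the row before left it; what a row does not reach is not made up. A row lasts 1/8 s, in which the tool goes at most 62.5 mm and 10.7 degrees, less where a joint would pass 70% of its speed; a pose out of reach is approached as far as the arm can. A call is refused whole if a number of a shift passes 1 or a number of a turn 1, either way. A call with a gripper value outside its range is refused whole. The fingers move at their own pace and stop on an object; "force" is the grip in N (left out, the last holds). Time passes only in rows, so rows that do not move let the fingers close. It gives the time, the measured TCP pose, the force, the opening and the grip force at its end, in the units of the state.
- r.sense(): the state, without advancing time (a new reading comes with each control period).
- r.snapshot(name): name is "scene" or "top" or "wrist"; returns a dict with "color" (480x640x3 uint8, red, green, blue), "fx", "fy", "cx", "cy" (pixels), "R" (3x3) and "t" (3): a world point X has camera coordinates R X + t; the wrist camera has in their place "mount" (4x4, takes a point from camera to tool coordinates, whose origin is the TCP and whose axes are the flange's). Camera axes: x right, y down, z forward; pixel columns grow to the right and rows downward; lengths in mm; the calibration is good to about 2 mm. A picture is of the moment at which its call begins: read the wrist's pose just before it. There is no depth.
- r.hand_in(): hands the job in; it is judged then, once.
The state is a dict: "time": time; "joint_pos": joint angles; "qd": joint speeds; "joint_efforts": joint torques, N m; "tool_pos": TCP position; "tcp_rot": TCP orientation; "ft_force": force on the tool from outside, world axes, zero at the start; "wrist_torque": the same for the moment, N m; "finger_gap": finger opening in mm; "grip_force": force on a finger pad.
Only numpy, scipy, OpenCV 4.12 (cv2) and the standard library are available. Lean on these libraries where they do the work, as an engineer would, in place of code of your own. Each camera call takes 0.05 s, during which the arm holds its last target. There are 200 camera calls.

### The job

Stand the metal specimen stub, head up, on the face of the small bench chuck between its three open jaws and let go of it; then turn the chuck's knurled ring clockwise (seen from above) until all three jaws hold the stub firmly, and let go. Leave the black loupe and the small white dropper bottle where they stand.

Things in the scene. Friction and masses are not known exactly. Their poses are not given: they have to be found in the camera images.
- stub: Loose specimen stub of plain bright metal, 60 g, upright on the bench: a round stem 18 mm in diameter and 28 mm high, on it a flat head 28 mm in diameter and 8 mm thick with a cross-hatched top (36 mm high in all). Origin: centre of the stem's underside, z up. It, the loupe and the bottle trade places.
- chuck: Small three-jaw chuck with upright axis, bolted to the bench: grey base plate 110 x 110 x 12 mm with four screw heads up to 18 mm high, foot 68 mm in diameter up to 26 mm high, neck 48 mm in diameter, knurled ring from 47 to 73 mm over the bench, flat face 42 mm in diameter at 75 mm with the jaws on it. Origin: on the axis at bench level, z up. Its place and yaw vary.
- chuck_seat (a point): Centre of the chuck's flat face, on its axis, 75 mm over the bench: the stub's underside stands here. The jaws rise 11.5 mm above the face; a stub standing here reaches 36 mm above it, its head's underside 16.5 mm above the jaws' tops.
- sleeve_mid (a point): Centre, on the chuck's axis, of the knurled dark steel ring: 54 mm outer diameter (56 mm over the knurls), 26 mm high, i.e. 13 mm above and below this point, which is 60 mm over the bench. It is free all round and can be gripped across its diameter from above, the fingers straddling jaws and stub; a standing stub's top is 51 mm above this point.
- chuck_sleeve (a joint): Turn of the ring in rad: 0 fully open, grows clockwise seen from above, stop at 1.8; starts at 0 to 0.35. Each radian moves all three jaws 5 mm inward; they touch the stem at about 1.2 rad. Friction is about 0.2 N m and holds the ring where it is left. Once the jaws bear, the torque climbs: firm at 1.4 to 1.5 rad, about 0.5 N m; let go, it springs back to 1.3 and holds.
- chuck_jaw1: Steel jaw, nose 8 mm wide, 11.5 mm high above the face, on the +x side of the chuck's own frame; moves radially inward. Origin: on the chuck's axis at the face when fully open. With the ring at 0 the noses of all jaws stand 15 mm from the axis (6 mm clear of a centred stem).
- chuck_jaw2: The same jaw, 120 degrees anticlockwise of jaw 1 seen from above.
- chuck_jaw3: The same jaw, 240 degrees anticlockwise of jaw 1 seen from above.
- loupe: Bystander: short black cylinder 40 mm in diameter and 30 mm high, loose, standing on the bench. Origin: centre of its underside.
- mount_bottle: Bystander: small white dropper bottle 30 mm in diameter and 96 mm high, loose, standing on the bench. Origin: centre of its underside.
Mind the look-alikes: they are no part of the job. Of the things that look like the stub, the smaller one is meant.

How it is judged:
By the outcome, as a careful person would: the job done as asked, in the order asked, and still so for the second after the job is handed in, with the robot touching nothing.
It also fails if it takes over 67 s, if anything falls off the work surface, if the arm or the gripper's body presses on something with over 40 N, if the wrist force passes 120 N, or if a joint passes its speed limit or range.

## Working session

There is one attempt and no reset: what is moved stays moved. The work goes in short steps, Python scripts to look and compute and a tool call to move; the robot and the scene stay as the last step left them, time stands still between calls to the robot, and variables do not carry over. Pictures are saved under pics/ and viewed, at most 12 in all, crops included, and the job is handed in when it is done.

Besides the shell and the picture viewer there is one more tool, called after ">>>" by a JSON object that holds its "fn" and its "kwargs", one argument or row to a line. apply_moves: Moves the arm, as the interface text tells. Its arguments: {"type":"object","properties":{"angular":{"type":"array"},"travel":{"type":"array"},"jaw":{"type":"array"},"force":{"type":"number"}},"required":["angular","travel","jaw"]}

```bash
mkdir -p pics; ls
python3 - <<'E'
from bench import r
import cv2
for n in("scene","top"):
    s=r.snapshot(n); cv2.imwrite(f"pics/{n}0.png",s["color"][:,:,::-1])
    print(n,s["fx"],s["fy"],s["cx"],s["cy"],s["R"],s["t"])
print(r.sense(), r.tcp_to_tips)
E
```

```text
pics
scene 539.4082204904751 539.4082204904751 314.77105684067254 232.85908008477205 [[-0.91401434 -0.40550889  0.01184612]
 [-0.3111532   0.68200238 -0.66185832]
 [ 0.26031035 -0.60863395 -0.74953534]] [448.14294969 206.99819048 772.81006687]
top 433.1316792777026 433.1316792777026 325.49174784497006 235.818063763611 [[-0.16818399 -0.98575505  0.00106496]
 [-0.9627815   0.1640323  -0.21481431]
 [ 0.2115796  -0.03715365 -0.97665433]] [ 77.31925083 499.73182997 805.19186226]
{'time': 0.1, 'joint_pos': array([ 6.63823545e+01,  7.51071129e+00,  8.53228616e+01, -1.12155807e-03,
        8.72593580e+01, -4.89368571e+00]), 'qd': array([ 0.06577502, -0.17394742, -0.12612085,  0.1476989 ,  0.03050885,
       -0.06406319]), 'joint_efforts': array([ 9.78030694e-04, -5.70950747e+01, -5.01941550e+01, -2.21148453e-04,
        8.08770885e-03,  3.53377436e-05]), 'tool_pos': array([192.42077793, 567.8460314 , 255.35170812]), 'tcp_rot': array([-1.79907312e+02, -6.81156362e-03,  1.61276089e+02]), 'ft_force': array([ 0.48261135, -1.34385626, -0.75485434]), 'wrist_torque': array([ 0.0183348 , -0.02785783,  0.02864324]), 'grip_force': 0.0, 'finger_gap': 85.38184913373809} 25.0
```

View pics/scene0.png

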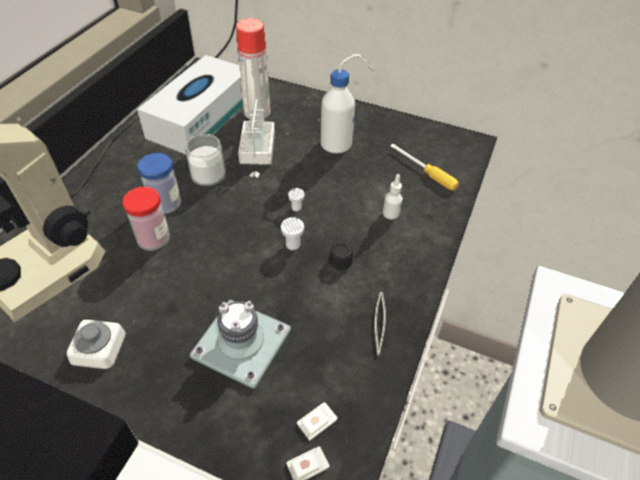

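View pics/top0.png

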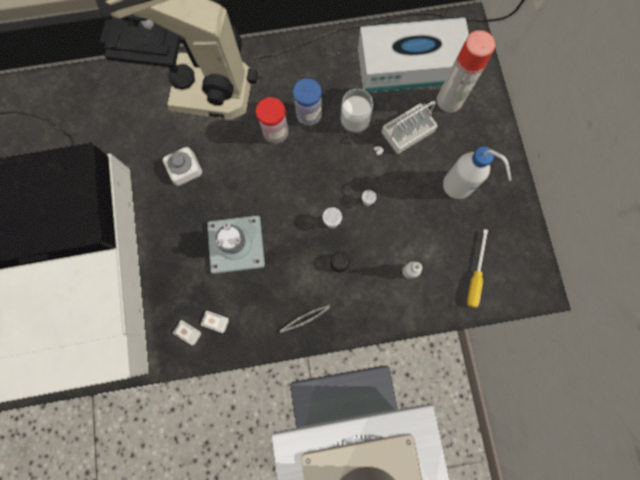

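Scene view: two stub look-alikes at about (296,200), the smaller, and (292,233), the larger. The chuck is at (238,320), the loupe at (341,255) and the bottle at (393,200). The top view shows the same objects at (369,198), (332,217), (230,238), (340,262) and (412,270). Next I'll enlarge the stub and chuck crops.

Run:
```python
import cv2,numpy as np
a=cv2.imread("pics/scene0.png");b=cv2.imread("pics/top0.png")
c=lambda im,x,y,w,h,k:cv2.resize(im[y:y+h,x:x+w],None,fx=k,fy=k,interpolation=cv2.INTER_CUBIC)
t=np.hstack([c(a,260,180,66,50+10,6),c(b,310,180,66,60,6)])[:, :792]
t2=np.hstack([c(a,186,285,110,66,3.6)[:236],c(b,190,200,110,66,3.6)[:236]])
t2=t2[:, :792]; 
cv2.imwrite("pics/crop1.png",np.vstack([t[:360],t2[:, :792]]));print(t.shape,t2.shape)
```

```text
(360, 792, 3) (236, 792, 3)
```

View pics/crop1.png

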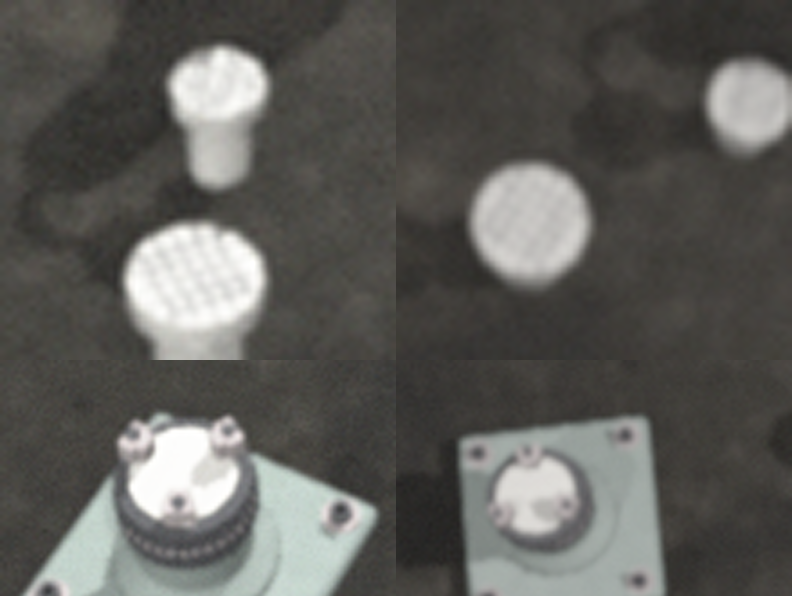

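The enlarged crops give these centres:
- **Small stub's head top:** scene (296.1,193.4), top (368.6,195.9).
- **Chuck face:** scene (236.8,313.9), top (228.6,236.3), with three open jaws.

```bash
cat > h.py <<'E'
from bench import r
import cv2,numpy as np
def ray(s,u,v,T=None):
    d=np.array([(u-s["cx"])/s["fx"],(v-s["cy"])/s["fy"],1.])
    if "R" in s: R=np.array(s["R"]);t=np.array(s["t"]);o=-R.T@t;d=R.T@d
    else: M=T@np.array(s["mount"]);o=M[:3,3];d=M[:3,:3]@d
    return o,d/np.linalg.norm(d)
def tri(rays):
    A=sum(np.eye(3)-np.outer(d,d) for o,d in rays);b=sum((np.eye(3)-np.outer(d,d))@o for o,d in rays)
    p=np.linalg.solve(A,b);return p,[np.linalg.norm(np.cross(p-o,d)) for o,d in rays]
def atz(ry,z): o,d=ry;return o+d*(z-o[2])/d[2]
def tool():
    from scipy.spatial.transform import Rotation as Ro
    s=r.sense();T=np.eye(4);T[:3,:3]=Ro.from_euler("xyz",s["tcp_rot"],degrees=True).as_matrix();T[:3,3]=s["tool_pos"];return T
def proj(s,p,T=None):
    p=np.asarray(p,float)
    if "R" in s: q=np.array(s["R"])@p+np.array(s["t"])
    else: q=(np.linalg.inv(T@np.array(s["mount"]))@np.append(p,1))[:3]
    return np.array([s["fx"]*q[0]/q[2]+s["cx"],s["fy"]*q[1]/q[2]+s["cy"]])
E
python3 - <<'E'
from h import *
np.set_printoptions(precision=1,suppress=True)
S=r.snapshot("scene");P=r.snapshot("top")
for n,a,b,z in[("stub",(296.1,193.4),(368.6,195.9),36),("bigstub",(292,225.8),(331.8,216),50),("face",(236.8,313.9),(228.6,236.3),75),("loupe",(341,249),(340,260),30),("bottle",(398,178),(414,268),96),
 ("scr NE",(186+338/3.6,285+153/3.6),(190+81/3.6,200+94/3.6),18),
 ("scr",(186+338/3.6,285+153/3.6),(190+242/3.6,200+219/3.6),18)]:
    print(n,*tri([ray(S,*a),ray(P,*b)]),atz(ray(S,*a),z),atz(ray(P,*b),z))
# jaws in top view
for q in((528,457),(502,515),(567,506)): print(atz(ray(P,190+(q[0]-396)/3.6,200+(q[1]-360)/3.6),86.5))
for q in((137,440),(229,436),(180,505)): print(atz(ray(S,186+q[0]/3.6,285+(q[1]-360)/3.6),86.5))
w=r.snapshot("wrist");print(w["mount"],w["fx"],w["cx"],w["cy"])
E
```

```text
stub [ 577.6 -111.1   33.9] [np.float64(0.9724097015396378), np.float64(0.9724097015397066)] [ 575.6 -109.2   36. ] [ 578.  -110.6   36. ]
bigstub [545.2 -27.7  45.9] [np.float64(0.5641097053142512), np.float64(0.5641097053141357)] [542.9 -24.4  50. ] [544.7 -27.3  50. ]
face [530.8 177.5  77.1] [np.float64(0.34706756590537013), np.float64(0.34706756590549653)] [531.3 176.3  75. ] [531.7 177.9  75. ]
loupe [456.7 -29.3  27.8] [np.float64(0.333021322588061), np.float64(0.3330213225880605)] [455.8 -27.6  30. ] [456.7 -29.1  30. ]
bottle [ 408.9 -157.6   96.7] [np.float64(0.22695685086414286), np.float64(0.22695685086407688)] [ 409.3 -158.4   96. ] [ 408.7 -157.8   96. ]
scr NE [498.  191.7 123.4] [np.float64(43.58023008337193), np.float64(43.58023008337196)] [484.6 140.8  18. ] [573.3 219.   18. ]
scr [486.3 137.9  12.5] [np.float64(0.00024680596018137647), np.float64(0.0002468059602826189)] [484.6 140.8  18. ] [485.3 137.2  18. ]
[547.6 177.2  86.5]
[518.6 194.5  86.5]
[517.7 160.1  86.5]
[547.8 180.1  86.5]
[516.8 164.1  86.5]
[518.7 198.5  86.5]
[[  -0.    -1.    -0.3   76. ]
 [   1.    -0.     0.    -1.3]
 [  -0.    -0.3    1.  -116.5]
 [   0.     0.     0.     1. ]] 413.84001698546973 315.92595027880105 236.69518455108872
```

Run:
```python
from h import *
np.set_printoptions(precision=1,suppress=True)
S=r.snapshot("scene");P=r.snapshot("top")
print(tri([ray(S,137,437),ray(P,115,255)]))
print(tri([ray(S,0,367),ray(P,103,147)]))
```

```text
(array([528.4, 381.1, 115.9]), [np.float64(7.083668013895483), np.float64(7.083668013895514)])
(array([730.5, 382.3, 124.7]), [np.float64(1.4138280084510972), np.float64(1.4138280084507757)])
```

>>> {"fn": "apply_moves", "kwargs": {
  "angular": [
    [0,0,-0.89],
    [0,0,-0.89],
    [0,0,-0.89],
    [0,0,-0.89],
    [0,0,-0.89],
    [0,0,-0.89],
    [0,0,-0.89],
    [0,0,-0.89],
    [0,0,-0.89],
    [0,0,-0.89],
    [0,0,0],
    [0,0,0]
  ],
  "travel": [
    [0.85,-0.97,0],
    [0.85,-0.97,0],
    [0.85,-0.97,0],
    [0.85,-0.97,0],
    [0.85,-0.97,0],
    [0.85,-0.97,0],
    [0.85,-0.97,0],
    [0.85,-0.97,0],
    [0.85,-0.97,0],
    [0.85,-0.97,0],
    [0,0,0],
    [0,0,0]
  ],
  "jaw": [1,1,1,1,1,1,1,1,1,1,1,0.7]
}}

```text
time: 1.85
tool_pos: [532.4, 180.3, 256.1]
tcp_rot: [-180.0, -0.0, 90.1]
ft_force: [0.7, -0.7, 0.3]
finger_gap: 69.8
grip_force: 0.0
```

Run:
```python
from h import *
np.set_printoptions(precision=1,suppress=True)
T=tool();w=r.snapshot("wrist");np.save("T1.npy",T)
print(T,r.sense()["joint_pos"],proj(w,[530,178,75],T))
im=cv2.cvtColor(w["color"],cv2.COLOR_RGB2BGR);cv2.imwrite("pics/w1.png",im)
```

```text
[[ -0.    1.   -0.  532.4]
 [  1.    0.    0.  180.3]
 [  0.   -0.   -1.  256.1]
 [  0.    0.    0.    1. ]] [13.5  1.6 91.4  0.  87.  13.4] [313. 217.]
```

View pics/w1.png

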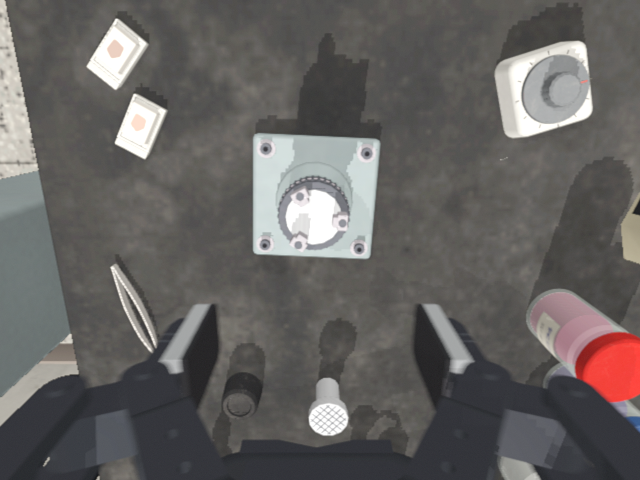

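The wrist view shows the chuck face at about (313,217), matching the projection of (530,178,75). The base screws are at (266,149), (367,153), (265,244) and (359,248).

Run:
```python
from h import *
np.set_printoptions(precision=1,suppress=True)
T=np.load("T1.npy");w=r.snapshot("wrist")
q=[atz(ray(w,*p,T),18) for p in((266,149),(367,153),(265,244),(359,248))]
print(q,np.mean(q,0))
for p in((301,198),(341,222),(299,241)): print(atz(ray(w,*p,T),86.5))
im=cv2.cvtColor(w["color"],cv2.COLOR_RGB2BGR)
cv2.imwrite("pics/c2.png",cv2.resize(im[165:265,263:383],None,fx=6,fy=6,interpolation=cv2.INTER_CUBIC))
```

```text
[array([490.1, 222.3,  18. ]), array([575.3, 219. ,  18. ]), array([486.2, 138.1,  18. ]), array([571.2, 134.3,  18. ])] [530.7 178.4  18. ]
[521.7 194.8  86.5]
[550.1 177.3  86.5]
[519.9 163.   86.5]
```

View pics/c2.png

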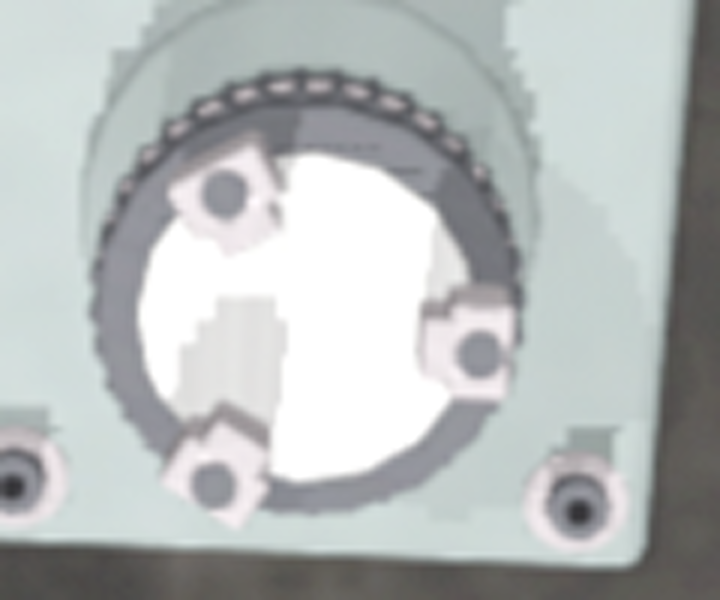

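The face, jaw and screw centres all agree on a chuck axis at about (530.6,178.2). Moving above the small stub.

>>> {"fn": "apply_moves", "kwargs": {
  "angular": [
    [0,0,0],
    [0,0,0],
    [0,0,0],
    [0,0,0],
    [0,0,0],
    [0,0,0],
    [0,0,0],
    [0,0,0],
    [0,0,0],
    [0,0,0]
  ],
  "travel": [
    [0.14,-0.91,-0.15],
    [0.14,-0.91,-0.15],
    [0.14,-0.91,-0.15],
    [0.14,-0.91,-0.15],
    [0.14,-0.91,-0.15],
    [0.14,-0.91,-0.15],
    [0.14,-0.91,-0.15],
    [0.14,-0.91,-0.15],
    [0,0,0],
    [0,0,0]
  ],
  "jaw": [0.7,0.7,0.7,0.7,0.7,0.7,0.7,0.7,0.7,0.7]
}}

```text
time: 3.2
tool_pos: [577.4, -109.7, 208.4]
tcp_rot: [-180.0, -0.0, 90.1]
ft_force: [-0.0, 0.6, 0.3]
finger_gap: 59.7
grip_force: 0.0
```

Run:
```python
from h import *
np.set_printoptions(precision=1,suppress=True)
T=tool();w=r.snapshot("wrist");np.save("T2.npy",T)
p=proj(w,[577.5,-110.5,36],T);print(T[:3,3],p)
im=cv2.cvtColor(w["color"],cv2.COLOR_RGB2BGR)
x=int(p[0])-70;y=int(p[1])-50;print(x,y)
cv2.imwrite("pics/c3.png",cv2.resize(im[y:y+110,x:x+140],None,fx=5,fy=5,interpolation=cv2.INTER_CUBIC))
```

```text
[ 577.4 -109.7  208.4] [316.3 218.1]
246 168
```

View pics/c3.png

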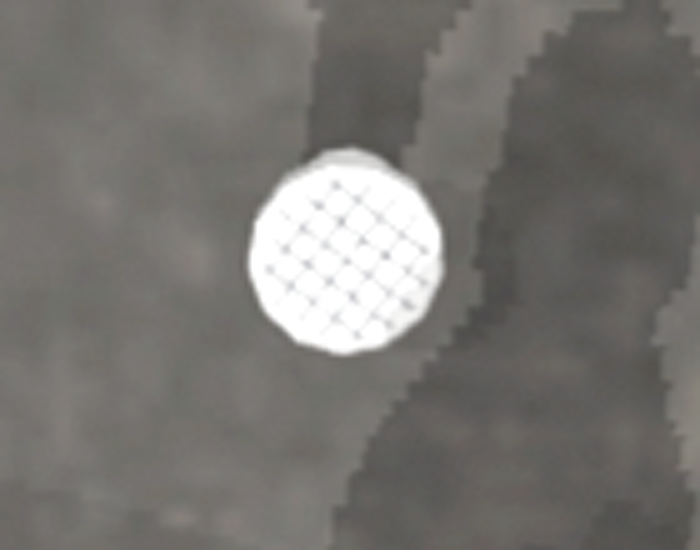

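The small stub's head is at wrist pixel (314.7,219) and 28 mm wide, which puts it at about (576.4,-111.2). Descending and gripping the head.

>>> {"fn": "apply_moves", "kwargs": {
  "angular": [
    [0,0,0],
    [0,0,0],
    [0,0,0],
    [0,0,0],
    [0,0,0],
    [0,0,0],
    [0,0,0],
    [0,0,0],
    [0,0,0],
    [0,0,0],
    [0,0,0],
    [0,0,0],
    [0,0,0],
    [0,0,0],
    [0,0,0],
    [0,0,0]
  ],
  "travel": [
    [-0.025,-0.04,-0.6],
    [0,0,-0.6],
    [0,0,-0.6],
    [0,0,-0.6],
    [0,0,-0.6],
    [0,0,-0.6],
    [0,0,-0.145],
    [0,0,-0.145],
    [0,0,-0.145],
    [0,0,-0.145],
    [0,0,0],
    [0,0,0],
    [0,0,0],
    [0,0,0],
    [0,0,0],
    [0,0,0]
  ],
  "jaw": [0.7,0.7,0.7,0.7,0.7,0.7,0.7,0.7,0.7,0.7,0.7,0.2,0.2,0.2,0.2,0.2],
  "force": 40
}}

```text
time: 5.25
tool_pos: [576.7, -112.6, 41.6]
tcp_rot: [180.0, 0.0, 90.1]
ft_force: [-1.7, 0.3, 6.0]
finger_gap: 26.2
grip_force: 39.2
```

>>> {"fn": "apply_moves", "kwargs": {
  "angular": [
    [0,0,0],
    [0,0,0],
    [0,0,0],
    [0,0,0],
    [0,0,0],
    [0,0,0]
  ],
  "travel": [
    [0,0,0.3],
    [0,0,0.6],
    [0,0,0.9],
    [0,0,0.9],
    [0,0,0],
    [0,0,0]
  ],
  "jaw": [0.2,0.2,0.2,0.2,0.2,0.2]
}}

```text
time: 6.0
tool_pos: [576.1, -112.4, 148.8]
tcp_rot: [-180.0, -0.0, 90.1]
ft_force: [-0.7, -0.1, -1.1]
finger_gap: 25.7
grip_force: 39.4
```

Run:
```python
from h import *
np.set_printoptions(precision=1,suppress=True)
T=tool();w=r.snapshot("wrist");np.save("T3.npy",T)
c=T[:3,3]+[0,0,-5]
p=proj(w,c,T);print(T[:3,3],p)
im=cv2.cvtColor(w["color"],cv2.COLOR_RGB2BGR)
x=int(p[0])-100;y=int(p[1])-100;print(x,y)
cv2.imwrite("pics/c4.png",cv2.resize(im[y:y+150,x:x+200],None,fx=4,fy=4,interpolation=cv2.INTER_CUBIC))
```

```text
[ 576.1 -112.4  148.8] [316.5 342.9]
216 242
```

View pics/c4.png

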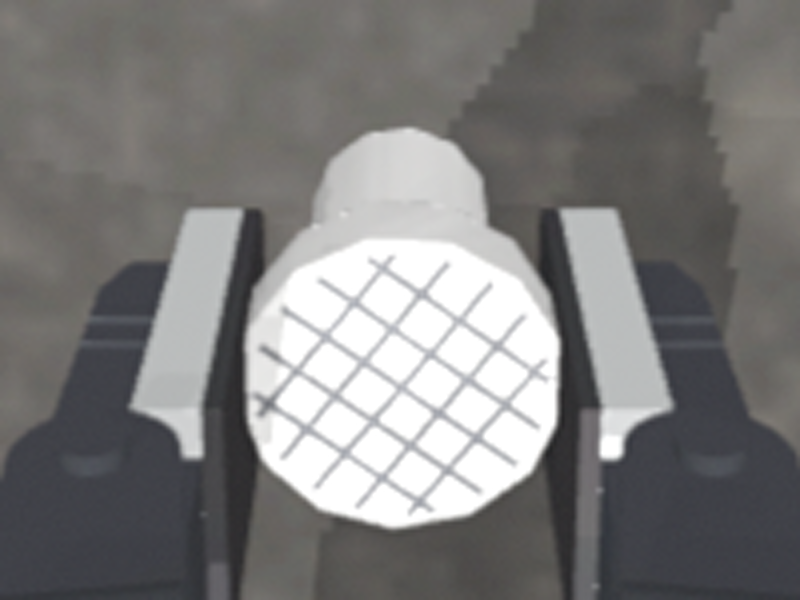

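Run:
```python
from h import *
np.set_printoptions(precision=1,suppress=True)
T=np.load("T3.npy");w=r.snapshot("wrist");t=T[:3,3]
c=atz(ray(w,316.1,337.4,T),t[2]-5.6);o=c-t;print(o)
f=lambda v:(proj(w,v,T)-[216,242])*4
for dx,dy,dz in((0,14,0),(0,-14,0),(14,0,0),(-14,0,0),(0,9,-36),(9,0,-28),(-9,0,-28)): print(dx,dy,dz,f(c+[dx,dy,dz]))
```

```text
[-0.1  1.7 -5.6]
0 14 0 [400.4 229.1]
0 -14 0 [400.4 525.2]
14 0 0 [568.  381.6]
-14 0 0 [232.8 381.6]
0 9 -36 [400.2 118.7]
9 0 -28 [490.5 232.9]
-9 0 -28 [310. 233.]
```

The stub is upright in the fingers, centred in x and about +1.7 mm in y from the TCP. Moving over the chuck.

>>> {"fn": "apply_moves", "kwargs": {
  "angular": [
    [0,0,0],
    [0,0,0],
    [0,0,0],
    [0,0,0],
    [0,0,0],
    [0,0,0],
    [0,0,0],
    [0,0,0],
    [0,0,0],
    [0,0,0],
    [0,0,0]
  ],
  "travel": [
    [-0.14,0.45,0],
    [-0.14,0.9,0],
    [-0.14,0.9,0],
    [-0.14,0.9,0],
    [-0.14,0.9,0],
    [-0.14,0.9,0],
    [-0.14,0.9,0],
    [-0.16,0.9,0],
    [0,0.47,0],
    [0,0,0],
    [0,0,0]
  ],
  "jaw": [0.2,0.2,0.2,0.2,0.2,0.2,0.2,0.2,0.2,0.2,0.2]
}}

```text
time: 7.48
tool_pos: [530.7, 175.6, 148.8]
tcp_rot: [-180.0, 0.0, 90.1]
ft_force: [0.1, -0.3, -1.2]
finger_gap: 25.8
grip_force: 39.4
```

>>> {"fn": "apply_moves", "kwargs": {
  "angular": [
    [0,0,0],
    [0,0,0],
    [0,0,0],
    [0,0,0],
    [0,0,0]
  ],
  "travel": [
    [0,0.025,-0.24],
    [0,0,-0.24],
    [0,0,-0.2],
    [0,0,0],
    [0,0,0]
  ],
  "jaw": [0.2,0.2,0.2,0.2,0.2]
}}

```text
time: 8.1
tool_pos: [530.9, 177.2, 122.0]
tcp_rot: [180.0, -0.0, 90.1]
ft_force: [0.4, -0.5, -0.2]
finger_gap: 26.3
grip_force: 39.4
```

Run:
```python
from h import *
np.set_printoptions(precision=1,suppress=True)
T=tool();w=r.snapshot("wrist");np.save("T4.npy",T)
a=cv2.cvtColor(w["color"],cv2.COLOR_RGB2BGR)[230:430,200:430]
s=r.snapshot("scene");b=cv2.cvtColor(s["color"],cv2.COLOR_RGB2BGR)[250:360,190:290]
a=cv2.resize(a,(460,400),interpolation=cv2.INTER_CUBIC);b=cv2.resize(b,(340,374),interpolation=cv2.INTER_CUBIC)
b=cv2.copyMakeBorder(b,0,26,0,0,cv2.BORDER_CONSTANT)
cv2.imwrite("pics/c5.png",np.hstack([a,b]));print(T[:3,3])
```

```text
[530.9 177.2 122. ]
```

View pics/c5.png

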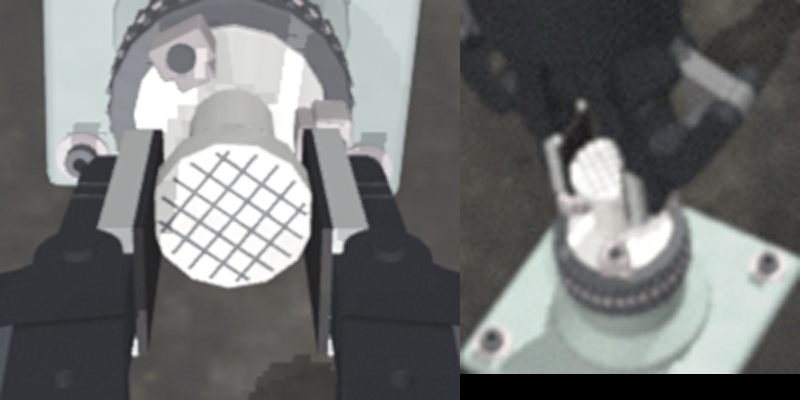

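The stem's base sits centred between the three jaws (stem x≈232 against face x≈230 in the crop). Lowering until it touches.

>>> {"fn": "apply_moves", "kwargs": {
  "angular": [
    [0,0,0],
    [0,0,0],
    [0,0,0],
    [0,0,0],
    [0,0,0]
  ],
  "travel": [
    [0,-0.015,-0.03],
    [0,0,-0.03],
    [0,0,-0.03],
    [0,0,-0.03],
    [0,0,0]
  ],
  "jaw": [0.2,0.2,0.2,0.2,0.2]
}}

```text
time: 8.82
tool_pos: [530.6, 176.6, 116.9]
tcp_rot: [-180.0, 0.0, 90.1]
ft_force: [-0.2, -0.0, 0.2]
finger_gap: 25.8
grip_force: 39.4
```

>>> {"fn": "apply_moves", "kwargs": {
  "angular": [
    [0,0,0],
    [0,0,0],
    [0,0,0]
  ],
  "travel": [
    [0,0,-0.012],
    [0,0,-0.012],
    [0,0,0]
  ],
  "jaw": [0.2,0.2,0.2]
}}

```text
time: 9.2
tool_pos: [530.9, 176.7, 116.6]
tcp_rot: [180.0, -0.0, 90.1]
ft_force: [-2.9, -0.7, 5.0]
finger_gap: 26.0
grip_force: 39.8
```

Contact at 5 N. Releasing and retreating upward.

>>> {"fn": "apply_moves", "kwargs": {
  "angular": [
    [0,0,0],
    [0,0,0],
    [0,0,0],
    [0,0,0],
    [0,0,0],
    [0,0,0],
    [0,0,0],
    [0,0,0]
  ],
  "travel": [
    [0,0,0],
    [0,0,0],
    [0,0,0],
    [0,0,0.2],
    [0,0,0.6],
    [0,0,0.8],
    [0,0,0.6],
    [0,0,0]
  ],
  "jaw": [0.4,0.6,0.6,0.6,0.6,0.6,0.8,1]
}}

```text
time: 10.2
tool_pos: [532.4, 177.1, 207.3]
tcp_rot: [179.7, -0.1, 90.1]
ft_force: [0.8, 0.1, 0.4]
finger_gap: 83.4
grip_force: 0.0
```

Run:
```python
from h import *
np.set_printoptions(precision=1,suppress=True)
T=tool();w=r.snapshot("wrist");np.save("T5.npy",T)
p=proj(w,[530.6,178.2,111],T);q=proj(w,[530.6,178.2,75],T);print(T[:3,3],p,q)
a=cv2.cvtColor(w["color"],cv2.COLOR_RGB2BGR)
x=int(p[0])-100;y=int(p[1])-100;print(x,y)
cv2.imwrite("pics/c6.png",cv2.resize(a[y:y+150,x:x+200],None,fx=4,fy=4,interpolation=cv2.INTER_CUBIC))
```

```text
[532.4 177.1 207.3] [311.9 250.3] [312.1 231.5]
211 150
```

View pics/c6.png

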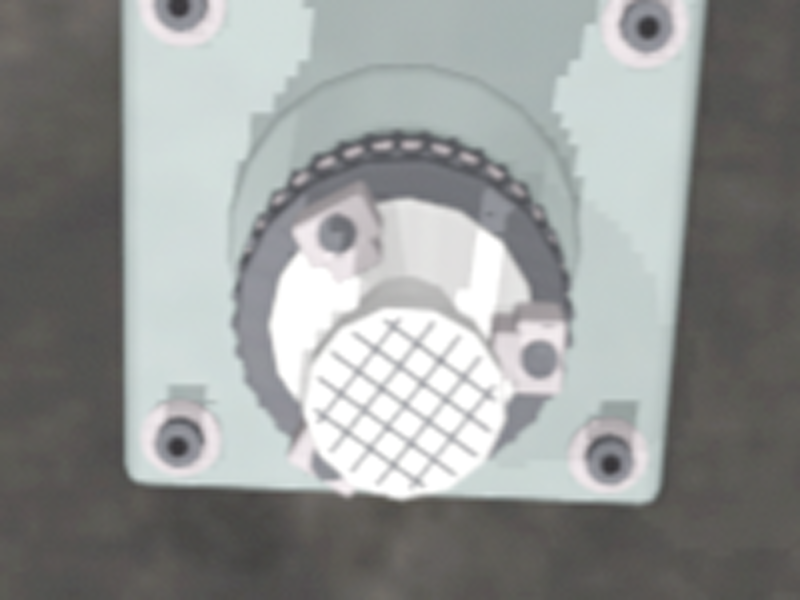

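The stub stands centred on the chuck axis: its head is at (311.7,249.9), against (311.9,250.3) predicted. Turning the wrist to yaw ≈177 for the ring.

>>> {"fn": "apply_moves", "kwargs": {
  "angular": [
    [0,0,0.99],
    [0,0,0.99],
    [0,0,0.99],
    [0,0,0.99],
    [0,0,0.99],
    [0,0,0.99],
    [0,0,0.99],
    [0,0,0.99],
    [0,0,0.99],
    [0,0,0.99],
    [0,0,0.99],
    [0,0,0],
    [0,0,0]
  ],
  "travel": [
    [-0.02,0.02,0],
    [0,0,-0.1],
    [0,0,-0.1],
    [0,0,-0.1],
    [0,0,-0.1],
    [0,0,-0.1],
    [0,0,-0.1],
    [0,0,0],
    [0,0,0],
    [0,0,0],
    [0,0,0],
    [0,0,0],
    [0,0,0]
  ],
  "jaw": [1,1,1,1,1,1,1,1,1,1,1,1,1]
}}

```text
time: 11.88
tool_pos: [529.5, 177.3, 179.3]
tcp_rot: [-180.0, -0.1, 177.0]
ft_force: [0.1, 0.6, -0.4]
finger_gap: 85.4
grip_force: 0.0
```

>>> {"fn": "apply_moves", "kwargs": {
  "angular": [
    [0,0,0],
    [0,0,0],
    [0,0,0],
    [0,0,0],
    [0,0,0],
    [0,0,0],
    [0,0,0],
    [0,0,0],
    [0,0,0],
    [0,0,0],
    [0,0,0],
    [0,0,0]
  ],
  "travel": [
    [0.025,0.02,-0.4],
    [0,0,-0.4],
    [0,0,-0.4],
    [0,0,-0.4],
    [0,0,-0.4],
    [0,0,-0.2],
    [0,0,-0.15],
    [0,0,-0.15],
    [0,0,-0.15],
    [0,0,-0.1],
    [0,0,0],
    [0,0,0]
  ],
  "jaw": [1,1,1,1,1,1,1,1,1,1,1,1]
}}

```text
time: 13.38
tool_pos: [531.2, 178.3, 70.4]
tcp_rot: [180.0, 0.0, 177.2]
ft_force: [-0.1, 0.4, 0.9]
finger_gap: 85.7
grip_force: 0.0
```

>>> {"fn": "apply_moves", "kwargs": {
  "angular": [
    [0,0,0],
    [0,0,0],
    [0,0,0],
    [0,0,0],
    [0,0,0]
  ],
  "travel": [
    [0,0,-0.03],
    [0,0,0],
    [0,0,0],
    [0,0,0],
    [0,0,0]
  ],
  "jaw": [1,0.5,0.5,0.5,0.5],
  "force": 80
}}

```text
time: 14.0
tool_pos: [531.0, 178.2, 69.6]
tcp_rot: [-180.0, 0.0, 177.2]
ft_force: [-3.0, -2.3, 4.5]
finger_gap: 52.0
grip_force: 83.5
```

```bash
python3 -c "
from h import *
s=r.sense();print(s['wrist_torque'],s['joint_pos'],s['joint_efforts'])"
```

```text
[-0.29735524  0.42726357 -0.08749935] [ 1.33138079e+01  1.11395568e+01  1.01616745e+02 -1.42950693e-02
  6.72453886e+01 -7.38851046e+01] [ 7.61515251e-02 -5.22639942e+01 -4.36506236e+01  2.26534652e-01
 -1.14103653e+00 -8.19330773e-03]
```

>>> {"fn": "apply_moves", "kwargs": {
  "angular": [
    [0,0,-0.4],
    [0,0,-0.4],
    [0,0,-0.4],
    [0,0,-0.4],
    [0,0,-0.4],
    [0,0,-0.4],
    [0,0,-0.4],
    [0,0,-0.4],
    [0,0,-0.4],
    [0,0,-0.4],
    [0,0,-0.4],
    [0,0,-0.4],
    [0,0,0]
  ],
  "travel": [
    [0,0,0],
    [0,0,0],
    [0,0,0],
    [0,0,0],
    [0,0,0],
    [0,0,0],
    [0,0,0],
    [0,0,0],
    [0,0,0],
    [0,0,0],
    [0,0,0],
    [0,0,0],
    [0,0,0]
  ],
  "jaw": [0.5,0.5,0.5,0.5,0.5,0.5,0.5,0.5,0.5,0.5,0.5,0.5,0.5]
}}

```text
time: 15.62
tool_pos: [530.9, 177.8, 69.6]
tcp_rot: [-180.0, 0.0, 138.7]
ft_force: [-4.6, -3.1, 6.6]
finger_gap: 51.9
grip_force: 84.1
```

```bash
python3 -c "
from h import *
s=r.sense();print(s['wrist_torque'],s['tcp_rot'])
cv2.imwrite('pics/w7.png',r.snapshot('wrist')['color'][:,:,::-1])"
```

```text
[-0.47048664  0.6731182  -0.20496244] [-1.79951832e+02  9.97744142e-03  1.38741863e+02]
```

View pics/w7.png

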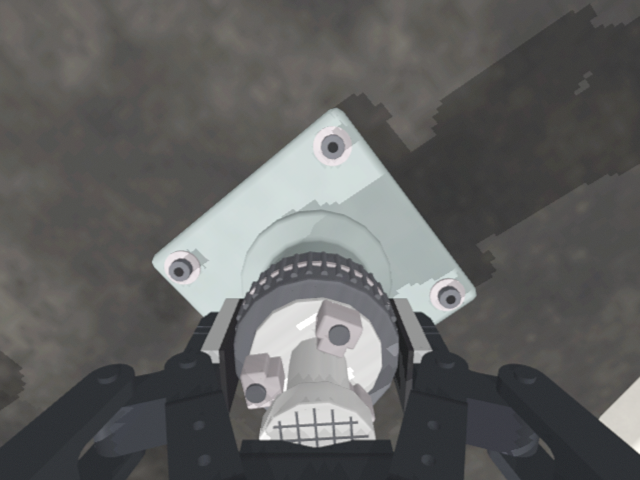

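The fingers grip the ring, the jaws have moved in and the torque is about 0.2 N m, so the ring is following the wrist. Continuing.

>>> {"fn": "apply_moves", "kwargs": {
  "angular": [
    [0,0,-0.4],
    [0,0,-0.4],
    [0,0,-0.4],
    [0,0,-0.4],
    [0,0,-0.4],
    [0,0,0]
  ],
  "travel": [
    [0,0,0],
    [0,0,0],
    [0,0,0],
    [0,0,0],
    [0,0,0],
    [0,0,0]
  ],
  "jaw": [0.5,0.5,0.5,0.5,0.5,0.5]
}}

```text
time: 16.42
tool_pos: [530.8, 177.7, 69.5]
tcp_rot: [-179.9, 0.0, 122.7]
ft_force: [-4.6, -3.9, 6.8]
finger_gap: 52.5
grip_force: 84.2
```

```bash
python3 -c "
from h import *
s=r.sense();print(s['wrist_torque'],s['tcp_rot'])"
```

```text
[-0.56560321  0.75150538 -0.14345924] [-1.79935914e+02  2.40081338e-02  1.22743211e+02]
```

>>> {"fn": "apply_moves", "kwargs": {
  "angular": [
    [0,0,-0.33],
    [0,0,-0.33],
    [0,0,-0.33],
    [0,0,0]
  ],
  "travel": [
    [0,0,0],
    [0,0,0],
    [0,0,0],
    [0,0,0]
  ],
  "jaw": [0.5,0.5,0.5,0.5]
}}

```text
time: 16.92
tool_pos: [530.7, 177.7, 69.6]
tcp_rot: [-179.9, 0.0, 114.9]
ft_force: [-5.1, -4.5, 7.7]
finger_gap: 52.1
grip_force: 84.2
```

```bash
python3 -c "
from h import *
s=r.sense();print(s['wrist_torque'],s['tcp_rot'])"
```

```text
[-0.63408354  0.80174568  0.16537185] [-1.79929931e+02  3.99105223e-02  1.14855314e+02]
```

>>> {"fn": "apply_moves", "kwargs": {
  "angular": [
    [0,0,-0.25],
    [0,0,-0.25],
    [0,0,0]
  ],
  "travel": [
    [0,0,0],
    [0,0,0],
    [0,0,0]
  ],
  "jaw": [0.5,0.5,0.5]
}}

```text
time: 17.3
tool_pos: [530.6, 177.7, 69.5]
tcp_rot: [-179.9, 0.0, 110.9]
ft_force: [-6.0, -5.0, 7.5]
finger_gap: 52.1
grip_force: 84.2
```

```bash
python3 -c "
from h import *
s=r.sense();print(s['wrist_torque'],s['tcp_rot'],s['joint_pos'])"
```

```text
[-0.59295934  0.88537691  0.32892962] [-1.79922268e+02  4.80531532e-02  1.10878558e+02] [ 1.32973147e+01  1.11296862e+01  1.01635633e+02 -6.27465396e-02
  6.73054053e+01 -7.55696651e+00]
```

>>> {"fn": "apply_moves", "kwargs": {
  "angular": [
    [0,0,-0.25],
    [0,0,-0.25],
    [0,0,0]
  ],
  "travel": [
    [0,0,0],
    [0,0,0],
    [0,0,0]
  ],
  "jaw": [0.5,0.5,0.5]
}}

```text
time: 17.68
tool_pos: [530.6, 177.7, 69.5]
tcp_rot: [-179.9, 0.1, 106.9]
ft_force: [-5.1, -4.3, 8.5]
finger_gap: 52.2
grip_force: 84.2
```

```bash
python3 -c "
from h import *
s=r.sense();print(s['wrist_torque'],s['tcp_rot'])"
```

```text
[-0.62218408  0.89018706  0.56304005] [-1.79924880e+02  5.89337028e-02  1.06896061e+02]
```

>>> {"fn": "apply_moves", "kwargs": {
  "angular": [
    [0,0,-0.2],
    [0,0,0],
    [0,0,0]
  ],
  "travel": [
    [0,0,0],
    [0,0,0],
    [0,0,0]
  ],
  "jaw": [0.5,0.5,0.5]
}}

```text
time: 18.05
tool_pos: [530.6, 177.7, 69.5]
tcp_rot: [-179.9, 0.1, 105.3]
ft_force: [-5.2, -4.1, 8.4]
finger_gap: 52.1
grip_force: 84.2
```

```bash
python3 -c "
from h import *
s=r.sense();print(s['wrist_torque'],s['tcp_rot'])"
```

```text
[-0.64739435  0.85661194  0.63323242] [-1.79925462e+02  6.26450883e-02  1.05328983e+02]
```

The torque is 0.63 N m after a steady climb, so the chuck is firm. Letting go and rising.

>>> {"fn": "apply_moves", "kwargs": {
  "angular": [
    [0,0,0],
    [0,0,0],
    [0,0,0],
    [0,0,0],
    [0,0,0],
    [0,0,0],
    [0,0,0],
    [0,0,0],
    [0,0,0],
    [0,0,0],
    [0,0,0]
  ],
  "travel": [
    [0,0,0],
    [0,0,0],
    [0,0,0],
    [0,0,0],
    [0,0,0.2],
    [0,0,0.5],
    [0,0,0.8],
    [0,0,0.8],
    [0,0,0.8],
    [0,0,0.6],
    [0,0,0]
  ],
  "jaw": [0.8,1,1,1,1,1,1,1,1,1,1]
}}

```text
time: 19.42
tool_pos: [532.8, 178.7, 221.3]
tcp_rot: [179.6, 0.0, 105.3]
ft_force: [1.0, -0.3, 0.6]
finger_gap: 85.0
grip_force: 0.0
```

Run:
```python
from h import *
np.set_printoptions(precision=1,suppress=True)
T=tool();w=r.snapshot("wrist")
p=proj(w,[530.6,178.2,86],T);print(T[:3,3],proj(w,[530.6,178.2,111],T))
a=cv2.cvtColor(w["color"],cv2.COLOR_RGB2BGR)
x=int(p[0])-100;y=int(p[1])-75;print(x,y)
cv2.imwrite("pics/c8.png",cv2.resize(a[y:y+150,x:x+200],None,fx=4,fy=4,interpolation=cv2.INTER_CUBIC))
print(r.sense()["time"])
```

```text
[532.8 178.7 221.3] [311.4 243.8]
211 156
19.475
```

View pics/c8.png

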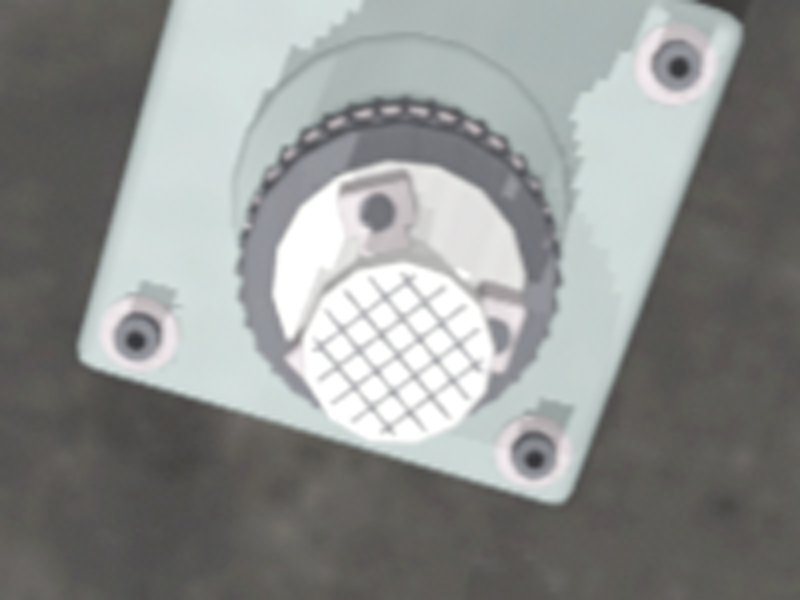

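The stub stands upright, its head centred at (310.2,243.6) against (311.4,243.8) predicted. The jaws bear on the stem and the gripper is clear, so I'm handing in.

```bash
python3 -c "
from bench import r
print(r.hand_in())"
```

```text
the job is handed in; nothing more can be done
None
```

I stood the stub head up in the chuck, turned the ring clockwise until the torque read about 0.63 N m and let go. I handed the job in at about 19.5 s and got no verdict back. The last picture shows the stub upright and centred with the jaws in against its stem; I did not touch the loupe or the bottle.

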